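# Slide a glass test coupon under the viewer's spring clip

### The arm

A 6-joint arm with a two-finger parallel gripper is mounted at the origin on the work surface. World frame = base frame: x ahead of the robot, y to its left, z up, the work surface at z = 0. Lengths are in mm, angles in degrees, forces in N, time in s.
With the tool pointing down it reaches from about 350 to 850 mm from the base axis. Payload 8.1 kg.
Tool frame: the origin (TCP) lies between the finger pads; the fingertips stand 8 mm ahead of it and the grasp point (between the pads) lies 11 mm behind it (r.tip_extent is the distance from the TCP to the fingertips, in mm); z points along the fingers, y is the direction in which the jaws open and shut (so a half turn about z gives the same grasp; the last joint's range is limited). The gripper opens to 85 mm and grips with 20 to 120 N. Pads are 22 mm wide; open, the fingers measure 114 mm over their backs; the gripper's body (76 mm by 85 mm) begins 54 mm behind the grasp point. The pads swing forward as they close: fully open they stand 13 mm farther back than shut.
Start: joints at [-73.648, 7.471, 85.268, -0, 87.261, -4.893], TCP at [217.437, -559.22, 239.292] pointing down, gripper open.
Joint ranges: [-169.43, 169.43], [-51.17, 129.36], [1.28, 143.12], [-76.62, 256.62], [0, 156.53], [-152.29, 152.29]. Speed limits (degrees/s): [136.94, 136.94, 159.86, 180, 180, 180].

### API

Orientations are given as [roll, pitch, yaw] about the fixed x, y, z axes, in that order (R = Rz(yaw) Ry(pitch) Rx(roll)).
In Python, from bench import sensors, viewer, hand_in, r gives the robot as it stands. The module is installed in compiled form; this text tells all that it offers.
- The arm moves only by the tool move_arm, never from a script. Its argument "rows" is a list that holds one entry, the list of rows, each a list of 6 numbers: the shift along the tool's x, y, z in m, then the turn, a rotation vector about the tool's x, y, z in degrees. In form: [[[tx, ty, tz, rx, ry, rz], ...]]. A call has 1 to 20 rows; each row is the pose to reach, as a shift and turn from the pose commanded when the call began, along the tool's axes at that moment; what a row does not reach only later rows make up. A row lasts 1/10 s, in which the tool goes at most 50 mm and 8.59 degrees, less where a joint would pass 70% of its speed; a pose out of reach is approached as far as the arm can. A call with a gripper value outside its range is refused whole. "grip" is the opening, from 0 (shut) to 1 (fully open), set as the call begins (left out, the last holds). The fingers move at their own pace and stop on an object; "newtons" is the grip in N (left out, the last holds). Time passes only in rows, so rows that repeat a pose let the fingers close. It gives the time, the measured TCP pose, the force and the opening at its end, in the units of the state.
- sensors.sense(): the state, without advancing time (a new reading comes with each control period).
- viewer.snapshot(name): name is "scene" or "top" or "wrist"; returns a dict with "color" (420x560x3 uint8, red, green, blue), "camera_matrix" (3x3 intrinsics, pixels), "k1" (the pictures are not rectified: a ray, as slopes to the right and down, at radius r is drawn at 1 + k1 r^2 times it, then the intrinsics apply), "R" (3x3) and "t" (3): a world point X has camera coordinates R X + t. Camera axes: x right, y down, z forward; pixel columns grow to the right and rows downward; lengths in mm; the calibration is good to about 2 mm. A picture is of the moment at which its call begins. There is no depth.
- hand_in(): hands the job in, once; it reports no verdict.
The state is a dict: "time": time; "joint_pos": joint angles; "qd": joint speeds; "joint_efforts": joint torques, N m; "tool_pos": TCP position; "tcp_rot": TCP orientation; "ft_force": force on the tool from outside, world axes, zero at the start; "wrist_torque": the same for the moment, N m; "finger_gap": finger opening in mm.
Only numpy, scipy, OpenCV 4.12 (cv2) and the standard library are available. Lean on these libraries where they do the work, as an engineer would, in place of code of your own. Each camera call takes 0.05 s, during which the arm holds its last target.

### The job

Without gripping or lifting anything, load the glass coupon that lies in the lane of the strain viewer: press the clip's long thumb plate down with one fingertip so that its foot lifts, and while holding it down push the coupon with the other fingertip along the lane, beneath the foot, fully home against the end stop. Only then let the clip spring down onto the coupon and move clear. Leave everything else on the bench where it is.

Things in the scene. Friction and masses are not known exactly. Their poses are not given: they have to be found in the camera images.
- viewer: Grey strain viewer fixed to the table (all sizes mm). Origin: on the table under the lane. x runs along the lane in the pushing direction, y across to the thumb plate's side, z up. Deck 30 above the table, x -115 to 85, y -40 to 36. Lane centred on y = 0, 43 wide between rails 6 high and 6 thick. The base under the plate (y 36 to 82) is only 12 high.
- coupon: The glass coupon to load: flat amber glass plate 60 long (its x, along the lane) x 40 wide x 8 thick. Origin: centre of its underside. It starts flat on the deck in the lane, about a degree askew, its front edge 10 to 35 mm short of the clip's foot. Fully home, its centre is at viewer x = 20, y about 0.
- clip (a joint): Hinge angle of the spring clip, rad: 0 at rest (foot 2 mm above the deck, so it blocks the coupon); 0.40 with the plate fully down (firm stop, foot 14 mm above the deck); about 0.19 with the foot resting on the coupon. It takes about 6 N on the middle of the plate to start, 8 N fully down, and springs back by itself.
- clip_plate (a point): Centre of the thumb plate's top face; moves with the clip. Plate 100 x 28 mm, viewer x -98 to 2. Fully down it is level, y 42 to 70, its top 3 mm above the deck, so one fingertip on it and one in the lane can be at equal height. At rest it slopes up outwards at 0.4 rad, outer edge 19 mm above the deck. It can be pressed anywhere along its length; a fingertip may slide along it.
- clip_hinge (a point): On the clip's hinge rod (parallel to viewer x, at y = 32 mm, 14 mm above the deck), at viewer x = 0. The rod is carried by two posts 18 mm high above the deck at viewer x = -106 and 48 mm, y 28 to 38 mm.
- clip_foot (a point): Underside of the clip's foot, a round steel bar 15 mm long (viewer x 20 to 35) and 10 mm thick, over the middle of the lane at the end of an arm from the hinge rod. Moves with the clip.
- end_stop (a point): On the deck at the middle of the end stop's face, viewer x = 50 mm, y = 0: a bar across the lane, 14 mm high. The lane's rails run from viewer x = -100 to 50 mm; its other end is open.
- spare_coupon: Spare amber glass coupon, 60 x 40 x 8, lying on the table, not used. Sizes in mm; origin at the underside.
- disc: Amber glass disc, 54 across, 10 high, lying on the table, not used. Sizes in mm; origin at the underside.
- frit_jar: Capped jar, 52 across, 65 high, not used. Sizes in mm; origin at the underside.
- tweezers: Steel tweezers lying flat, 160 long, 26 wide, 6 high, not used. Sizes in mm; origin at the underside.
- jacks: Dark steel glassblower's jacks lying flat, about 240 long, 53 wide, 9 high, not used. Sizes in mm; origin at the underside.
- wood_block: Wooden shaping block, 100 x 60 x 50 high, not used. Sizes in mm; origin at the underside.
- steel_cup: Open steel cup, 80 across, 85 high, not used. Sizes in mm; origin at the underside.

How it is judged:
By the outcome, as a careful person would: the job done as asked, in the order asked, and still so for the second after the job is handed in, with the robot touching nothing.
It also fails if it takes over 35 s, if anything falls off the work surface, if the arm or the gripper's body presses on something with over 40 N, if the wrist force passes 120 N, or if a joint passes its speed limit or range.

## Working session

There is one attempt and no reset: what is moved stays moved. The work goes in short steps, Python scripts to look and compute and a tool call to move; the robot and the scene stay as the last step left them, time stands still between calls to the robot, and variables do not carry over. Pictures are saved under pics/ and viewed, and the job is handed in when it is done.

Besides the shell and the picture viewer there is one more tool, called after "Emit:" as name(argument=value, ...) on one line, values as JSON. move_arm: Moves the arm, as the interface text tells. Its arguments: {"type":"object","properties":{"rows":{"type":"array","items":{"type":"array","items":{"type":"array","items":{"type":"number"}}}},"grip":{"type":"number"},"newtons":{"type":"number"}},"required":["rows"]}

```bash
ls; mkdir -p pics; python3 - <<'E'
from bench import sensors, viewer, r
import cv2,numpy as np,pickle
print(sensors.sense()); print(r.tip_extent)
d={}
for n in ["scene","top","wrist"]:
    s=viewer.snapshot(n); d[n]=s
    cv2.imwrite(f"pics/{n}0.png",s["color"][:,:,::-1])
    print(n,s["camera_matrix"],s["k1"],s["R"],s["t"])
pickle.dump(d,open("d0.pkl","wb"))
E
```

```text
pics
{'time': 0.0, 'joint_pos': array([-7.36477545e+01,  7.51570359e+00,  8.53289833e+01,  3.47770412e-04,
        8.72611889e+01, -4.89482502e+00]), 'qd': array([-0.02164815,  0.06178217,  0.04352815,  0.06819779, -0.07192731,
       -0.06336123]), 'joint_efforts': array([-1.96780047e-04, -5.69405937e+01, -5.00553882e+01, -2.97279694e-04,
        1.47760031e-02,  2.85449701e-06]), 'tool_pos': array([ 217.29001958, -558.70301485,  238.24104327]), 'tcp_rot': array([-1.79894540e+02, -9.38012239e-03,  2.12470449e+01]), 'ft_force': array([ 0.16049407, -0.16666877, -0.43330231]), 'wrist_torque': array([-0.01831585, -0.02425115, -0.0119187 ]), 'finger_gap': 85.1183844418875}
8.0
scene [[382.22960332   0.         286.46330306]
 [  0.         382.22960332 201.08940544]
 [  0.           0.           1.        ]] -0.06050311991685139 [[ 0.6712636   0.74103473 -0.01651367]
 [ 0.48121365 -0.45263475 -0.75070314]
 [-0.56377176  0.49597309 -0.66043326]] [-512.42227867 -179.85785387 1310.15762013]
top [[460.8205107    0.         283.60974572]
 [  0.         460.8205107  209.69292742]
 [  0.           0.           1.        ]] -0.006449927939439723 [[ 3.01560398e-02 -9.99544976e-01  6.73500470e-04]
 [-9.70149753e-01 -2.94313875e-02 -2.40714042e-01]
 [ 2.40624334e-01  6.60558592e-03 -9.70595846e-01]] [124.86054806 611.68645441 936.67166262]
wrist [[363.6085863    0.         281.53733731]
 [  0.         363.6085863  210.36428715]
 [  0.           0.           1.        ]] -0.09775700841963858 [[ 0.36235794 -0.93203355 -0.0031922 ]
 [-0.88880628 -0.34657891  0.29984405]
 [-0.28057106 -0.10581363 -0.95398289]] [-597.68282292  -37.99802315  379.60907084]
```

View pics/scene0.png

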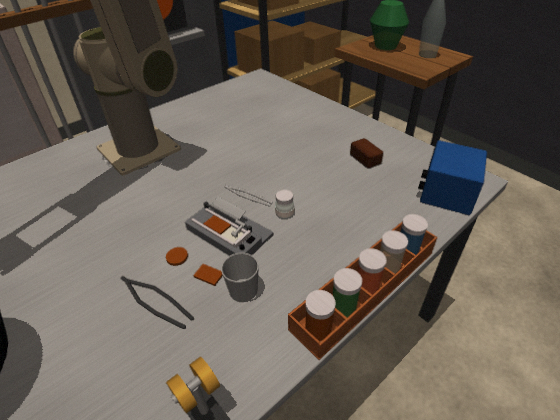

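View pics/top0.png

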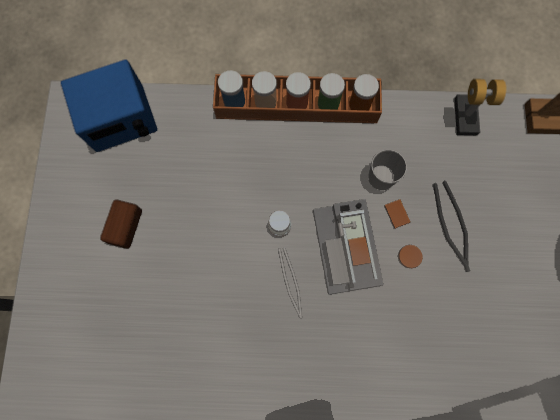

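View pics/wrist0.png

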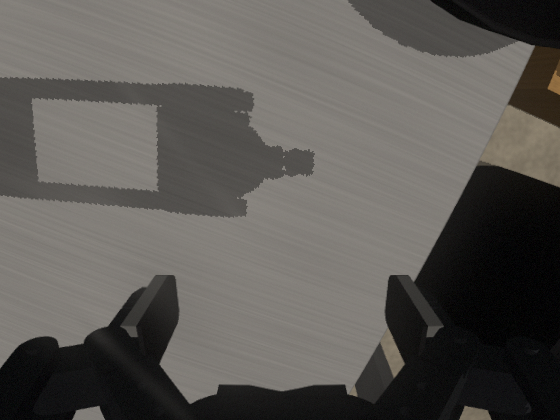

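The viewer sits around (348,247) in the top view, with the lane running up the picture (world +x) and the plate on its left. I'll zoom in.

```bash
cat > h.py <<'E'
import numpy as np,cv2
def ray(s,uv):
    K=s["camera_matrix"];k=s["k1"]
    uv=np.atleast_2d(np.array(uv,float))
    n=cv2.undistortPoints(uv[:,None],K,np.array([k,0,0,0.]))[:,0]
    R=np.array(s["R"]);t=np.array(s["t"])
    d=np.c_[n,np.ones(len(n))]@R
    return -R.T@t,d
def plane(s,uv,z):
    o,d=ray(s,uv); return o+d*((z-o[2])/d[:,2])[:,None]
def proj(s,X):
    X=np.atleast_2d(np.array(X,float))
    p,_=cv2.projectPoints(X[:,None],cv2.Rodrigues(np.array(s["R"]))[0],np.array(s["t"],float),s["camera_matrix"],np.array([s["k1"],0,0,0.]))
    return p[:,0]
E
python3 - <<'E'
import pickle,cv2
d=pickle.load(open("d0.pkl","rb"))
c=d["top"]["color"][190:305,300:400,::-1]
cv2.imwrite("pics/topz.png",cv2.resize(c,None,fx=5,fy=5,interpolation=cv2.INTER_CUBIC))
c=d["scene"]["color"][180:265,175:285,::-1]
cv2.imwrite("pics/scenez.png",cv2.resize(c,None,fx=7,fy=7,interpolation=cv2.INTER_CUBIC))
E
```

```text
(no output)
```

View pics/topz.png

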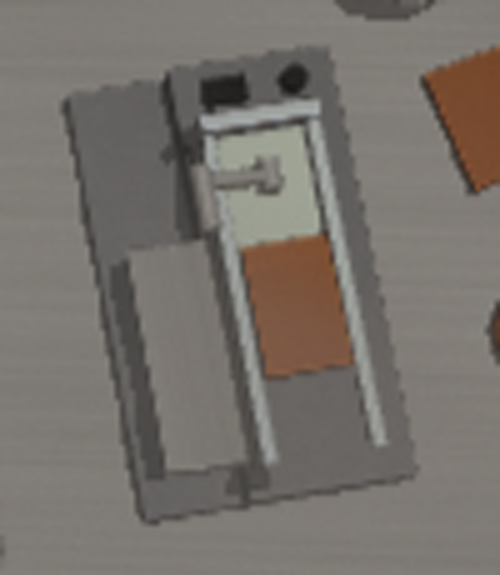

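View pics/scenez.png

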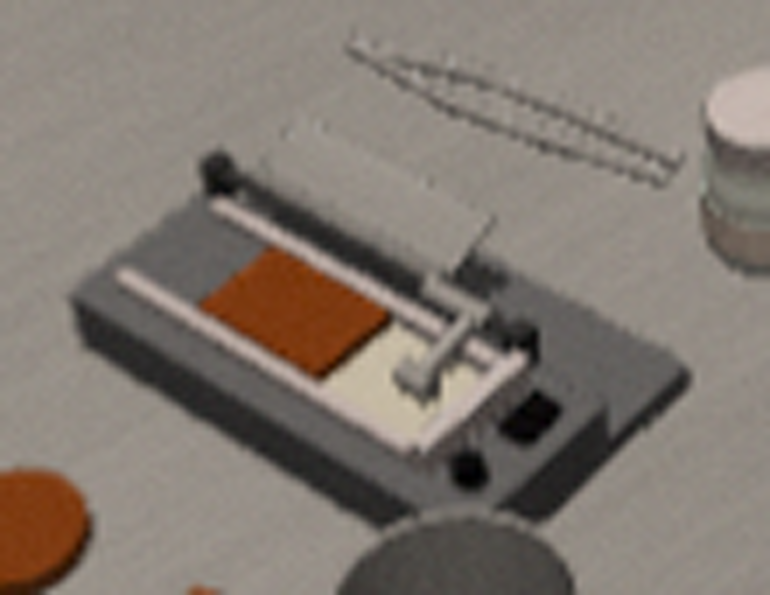

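```bash
cat > m.py <<'E'
import pickle,numpy as np
from h import *
d=pickle.load(open("d0.pkl","rb"));s=d["top"]
def z2p(a): return (np.array(a,float)+.5)/5-.5+[300,190]
uv=[(330,47),(415,478),(243,506),(167,70),(66,100),(146,523)]
V=np.array([(85,-40),(-115,-40),(-115,36),(85,36),(85,82),(-115,82)],float)
Z=[30,30,30,30,12,12]
W=np.array([plane(s,z2p(u),z)[0,:2] for u,z in zip(uv,Z)])
def fit(V,W):
    a,b=V-V.mean(0),W-W.mean(0)
    th=np.arctan2((a[:,0]*b[:,1]-a[:,1]*b[:,0]).sum(),(a*b).sum())
    R=np.array([[np.cos(th),-np.sin(th)],[np.sin(th),np.cos(th)]])
    return th,R,W.mean(0)-R@V.mean(0)
th,R,o=fit(V,W)
if __name__=="__main__":
    print(np.degrees(th),o); print((W-o)@R-V)
    rgb=s["color"].astype(int); m=((rgb[:,:,0]-rgb[:,:,2])>50).astype(np.uint8)
    m[:, :340]=0;m[:, 375:]=0;m[:225]=0;m[275:]=0
    c=max(cv2.findContours(m,0,cv2.CHAIN_APPROX_NONE)[0],key=cv2.contourArea)[:,0]
    P=plane(s,c,38)[:,:2]; q=(P-o)@R
    rect=cv2.minAreaRect(q.astype(np.float32)); print("coupon viewer frame",rect, q.min(0),q.max(0))
    # other features
    for n,u,z in [("stopfaceL",(207,128),44),("stopfaceR",(320,112),44),("plate nearL",(163,472),38),("plate nearR",(245,462),35),("foot",(270,178),40)]:
        print(n,(plane(s,z2p(u),z)[0,:2]-o)@R)
    # scene cross check
    s2=d["scene"]
    for n,v in [("deck -115,-40",(-115,-40,30)),("deck 85,-40",(85,-40,30)),("base 85,82",(85,82,12)),("stop corner 50,-22",(50,-22,44))]:
        X=np.r_[R@np.array(v[:2])+o,v[2]]
        print(n,((proj(s2,X)[0]-[175,180])+.5)*7-.5)
E
python3 m.py
```

```text
10.539061811807203 [558.97210447 -20.43528279]
[[-0.09777352 -0.60416087]
 [ 0.70353653  0.80890687]
 [ 0.36488562  2.10713799]
 [ 0.61401195 -0.24750859]
 [-2.06787522  0.25700757]
 [ 0.48321465 -2.32138298]]
coupon viewer frame ((-31.31688690185547, -1.055379867553711), (58.044837951660156, 38.353004455566406), 0.48992276191711426) [-60.42750252 -20.19158559] [-2.20561491 18.27183895]
stopfaceL [52.82725278 24.84477891]
stopfaceR [ 52.31501317 -27.03054042]
plate nearL [-95.17680637  71.18520958]
plate nearR [-96.21995484  34.41949228]
foot [26.55643664  0.34980796]
deck -115,-40 [ 64.21661476 290.63045432]
deck 85,-40 [459.27397582 536.43813388]
base 85,82 [687.61076386 364.45838342]
stop corner 50,-22 [415.50850988 431.12331147]
```

```bash
cat > go.py <<'E'
import numpy as np
from scipy.spatial.transform import Rotation as Ro
from bench import sensors
def rel(target,yaw,start=None):
    s=sensors.sense()
    p,e=(s["tool_pos"],s["tcp_rot"]) if start is None else start
    A=Ro.from_euler("xyz",e,degrees=True); B=Ro.from_euler("xyz",[180,0,yaw],degrees=True)
    return np.round(A.inv().apply(np.array(target)-p)/1000,4), np.round((A.inv()*B).as_rotvec(degrees=True),2)
E
python3 - <<'E'
from m import *; from go import rel
w=R@np.array([-95,29])+o
print(w,rel([*w,180],np.degrees(th),(np.array([217.437,-559.22,239.292]),[180,0,21.25])))
E
```

```text
[460.27044389  -9.30055337] (array([ 0.4256, -0.4245,  0.0593]), array([ 0.  , -0.  , 10.71]))
```

Emit:
move_arm(rows=[[[0.4256, -0.4245, 0.059, 0, 0, 10.71], [0.4256, -0.4245, 0.059, 0, 0, 10.71], [0.4256, -0.4245, 0.059, 0, 0, 10.71], [0.4256, -0.4245, 0.059, 0, 0, 10.71], [0.4256, -0.4245, 0.059, 0, 0, 10.71], [0.4256, -0.4245, 0.059, 0, 0, 10.71], [0.4256, -0.4245, 0.059, 0, 0, 10.71], [0.4256, -0.4245, 0.059, 0, 0, 10.71], [0.4256, -0.4245, 0.059, 0, 0, 10.71], [0.4256, -0.4245, 0.059, 0, 0, 10.71], [0.4256, -0.4245, 0.059, 0, 0, 10.71], [0.4256, -0.4245, 0.059, 0, 0, 10.71], [0.4256, -0.4245, 0.059, 0, 0, 10.71], [0.4256, -0.4245, 0.059, 0, 0, 10.71], [0.4256, -0.4245, 0.059, 0, 0, 10.71], [0.4256, -0.4245, 0.059, 0, 0, 10.71]]], grip=0.5)

```text
time: 1.75
tool_pos: [460.0, -10.7, 180.4]
tcp_rot: [180.0, 0.0, 10.4]
ft_force: [1.1, -0.2, 0.1]
finger_gap: 42.7
```

```bash
python3 - <<'E'
from bench import sensors, viewer
import cv2,pickle
s=sensors.sense();print(s)
d={n:viewer.snapshot(n) for n in ["wrist","top"]}
pickle.dump(d,open("d1.pkl","wb"))
cv2.imwrite("pics/wrist1.png",d["wrist"]["color"][:,:,::-1])
cv2.imwrite("pics/top1.png",d["top"]["color"][:,:,::-1])
E
```

```text
{'time': 1.75, 'joint_pos': array([-7.70762642e+00, -1.27413210e+01,  1.11049647e+02, -2.03061305e-02,
        8.16887711e+01,  7.18760693e+01]), 'qd': array([-0.48745714, -0.07152683, -0.07521072,  0.05028857, -0.01818768,
        0.19304289]), 'joint_efforts': array([ 6.76946864e-01, -3.72609794e+01, -4.90131640e+01,  4.04475303e-02,
        5.82075721e-03, -1.34981427e-02]), 'tool_pos': array([460.02243424, -10.71930034, 180.39141618]), 'tcp_rot': array([1.79980001e+02, 3.49196698e-03, 1.04192384e+01]), 'ft_force': array([ 1.06692303, -0.17309758,  0.11126474]), 'wrist_torque': array([-0.03142967,  0.03390447, -0.00512845]), 'finger_gap': 42.67075838911904}
```

View pics/wrist1.png

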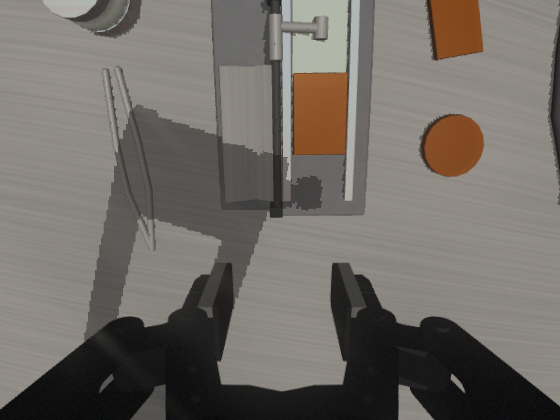

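The wrist view shows the lane well. The coupon spans columns 293-347 and rows 73-154, and the deck's rear right corner is at (365,214). I'll re-measure from this closer view.

```bash
python3 - <<'E'
import pickle
from h import *; from m import R,o,th
d=pickle.load(open("d1.pkl","rb"))
for nm,box in [("wrist",(280,360,40,170)),("top",(340,375,225,275))]:
    s=d[nm];rgb=s["color"].astype(int); m=((rgb[:,:,0]-rgb[:,:,2])>50).astype(np.uint8)
    x0,x1,y0,y1=box; k=np.zeros_like(m);k[y0:y1,x0:x1]=1
    c=cv2.findContours(m*k,0,cv2.CHAIN_APPROX_NONE)[0]
    if not c: continue
    c=max(c,key=cv2.contourArea)[:,0]
    P=(plane(s,c,38)[:,:2]-o)@R
    print(nm,cv2.minAreaRect(P.astype(np.float32)))
s=d["wrist"]
for n,u,z in [("deck rear right",(365,214),30),("deck right far",(373,20),30),("rail R inner near",(346,199),36),("rail R inner far",(348,20),36),("rail L inner far",(291,20),36),("base rear L",(222,210),12),("base L far",(213,20),12),("plate rear",(248,202),42),("foot",(321,27),40),("plate front",(248,66),42)]:
    print(n,(plane(s,u,z)[0,:2]-o)@R)
cv2.imwrite("pics/w1z.png",cv2.resize(s["color"][0:230,200:390,::-1],None,fx=2.6,fy=2.6,interpolation=cv2.INTER_CUBIC))
from bench import sensors
p=sensors.sense()["tool_pos"]; print("tcp in viewer",(p[:2]-o)@R)
E
```

```text
wrist ((-30.52747917175293, 0.60284423828125), (59.15620040893555, 39.39958190917969), 1.0533397197723389)
top ((-13.978647232055664, 16.04305648803711), (4.4828104972839355, 22.711259841918945), 79.23892211914062)
deck rear right [-110.69758589  -39.76433993]
deck right far [ 36.94653873 -37.46751656]
rail R inner near [-96.16205915 -22.23640037]
rail R inner far [ 35.4020439  -18.21559753]
rail L inner far [35.04259626 22.08494798]
base rear L [-112.68026988   80.99551208]
base L far [40.29579695 81.41487841]
plate rear [-96.7875125   55.12239387]
foot [29.73652724  1.23538913]
plate front [ 3.36900216 52.5174312 ]
tcp in viewer [-95.34902347  27.65948409]
```

View pics/w1z.png

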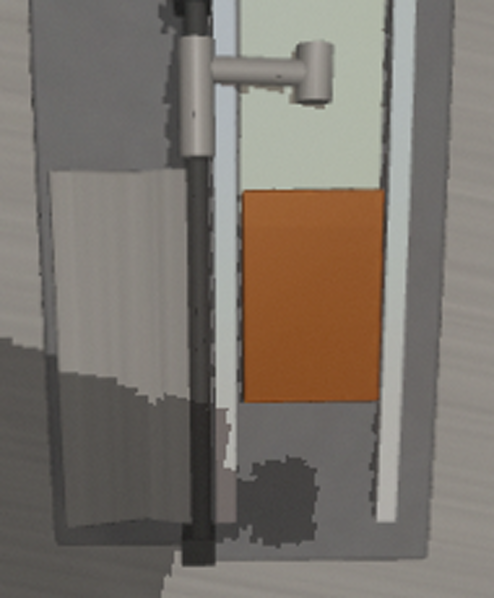

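Emit:
move_arm(rows=[[[0.012, -0.0005, 0.04, 0, 0, -0.5], [0.012, -0.0005, 0.08, 0, 0, -0.5], [0.012, -0.0005, 0.1, 0, 0, -0.5], [0.012, -0.0005, 0.1, 0, 0, -0.5], [0.012, -0.0005, 0.1, 0, 0, -0.5]]])

```text
time: 2.35
tool_pos: [472.1, -7.4, 80.9]
tcp_rot: [180.0, 0.0, 11.0]
ft_force: [0.5, 0.1, 0.5]
finger_gap: 42.7
```

```bash
cat > look.py <<'E'
import sys,cv2,pickle,numpy as np
from bench import sensors, viewer
from m import R,o
k=sys.argv[1]
s=sensors.sense();print(s["time"],s["tool_pos"],s["ft_force"],s["finger_gap"],"viewer xy",(s["tool_pos"][:2]-o)@R)
d={n:viewer.snapshot(n) for n in ["wrist","scene"]}
pickle.dump(d,open(f"d{k}.pkl","wb"))
a=cv2.resize(d["wrist"]["color"],(400,300),interpolation=cv2.INTER_AREA)
a=d["wrist"]["color"][:,140:430]
b=cv2.resize(d["scene"]["color"][170:270,170:290],None,fx=4.2,fy=4.2,interpolation=cv2.INTER_CUBIC)
cv2.imwrite(f"pics/l{k}.png",np.hstack([a,b])[:,:,::-1])
E
python3 look.py 2
```

```text
2.35 [472.06291235  -7.37970652  80.8875582 ] [0.5377355  0.14173931 0.50549285] 42.74265049302717 viewer xy [-83.05513123  28.73153184]
```

View pics/l2.png

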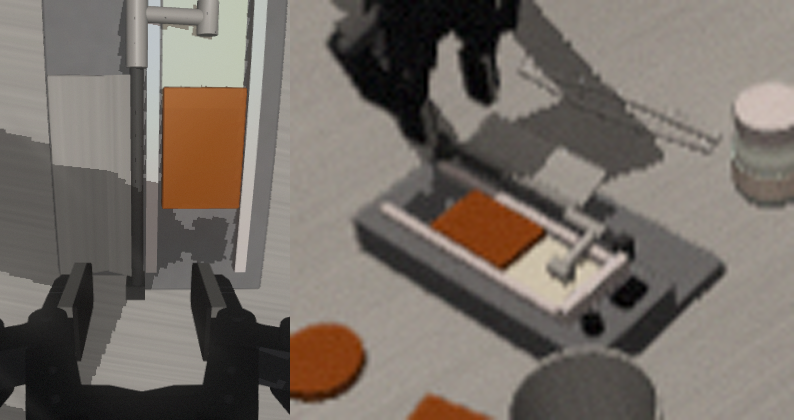

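Emit:
move_arm(rows=[[[0, 0, 0.012, 0, 0, 0], [0, 0, 0.024, 0, 0, 0], [0, 0, 0.028, 0, 0, 0], [0, 0, 0.031, 0, 0, 0], [0, 0, 0.034, 0, 0, 0], [0, 0, 0.034, 0, 0, 0], [0, 0, 0.034, 0, 0, 0]]])

```text
time: 3.15
tool_pos: [472.0, -6.7, 46.6]
tcp_rot: [180.0, 0.0, 11.0]
ft_force: [-2.8, -1.0, 5.4]
finger_gap: 42.6
```

```bash
python3 look.py 3
```

```text
3.15 [472.03131138  -6.70381353  46.60937722] [-2.83433768 -1.01348986  5.36768245] 42.55844877883886 viewer xy [-82.96257435  29.40180282]
```

View pics/l3.png

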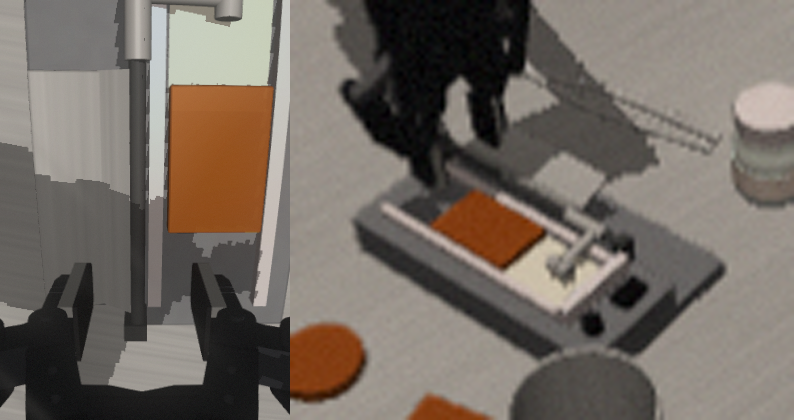

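Emit:
move_arm(rows=[[[0, 0, 0.001, 0, 0, 0], [0, 0, 0.002, 0, 0, 0], [0, 0, 0.003, 0, 0, 0], [0, 0, 0.003, 0, 0, 0], [0, 0, 0.003, 0, 0, 0]]])

```text
time: 3.75
tool_pos: [472.3, -7.0, 43.9]
tcp_rot: [180.0, -0.0, 11.0]
ft_force: [-4.5, -2.4, 5.9]
finger_gap: 42.5
```

Emit:
move_arm(rows=[[[0, 0, 0.001, 0, 0, 0], [0, 0, 0.002, 0, 0, 0], [0, 0, 0.002, 0, 0, 0], [0, 0, 0.002, 0, 0, 0]]])

```text
time: 4.15
tool_pos: [472.3, -7.4, 42.1]
tcp_rot: [179.9, -0.0, 11.0]
ft_force: [-5.4, -3.6, 8.3]
finger_gap: 42.6
```

```bash
python3 look.py 4
```

```text
4.15 [472.34486901  -7.35908198  42.09533312] [-5.38717292 -3.64955648  8.32447543] 42.63955175961282 viewer xy [-82.77415871  28.70023694]
```

View pics/l4.png

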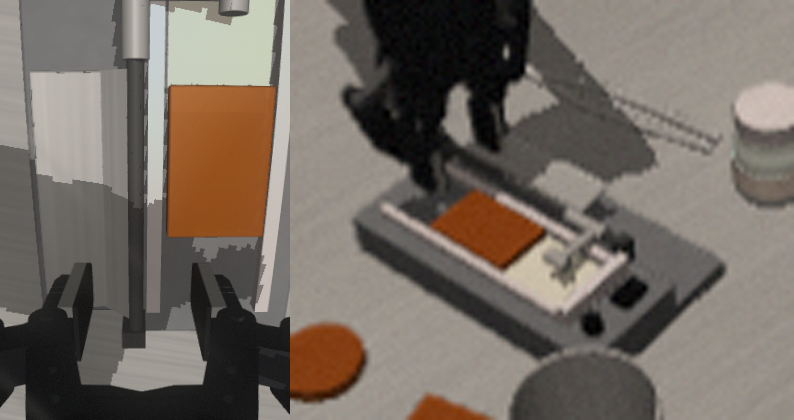

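Emit:
move_arm(rows=[[[0, 0, 0.001, 0, 0, 0], [0, 0, 0.0015, 0, 0, 0], [0, 0, 0.0015, 0, 0, 0], [0, 0, 0.0015, 0, 0, 0]]])

```text
time: 4.65
tool_pos: [472.4, -7.7, 40.8]
tcp_rot: [179.9, -0.0, 11.0]
ft_force: [-4.9, -5.4, 9.3]
finger_gap: 42.8
```

Emit:
move_arm(rows=[[[0, 0, 0.001, 0, 0, 0], [0, 0, 0.0015, 0, 0, 0], [0, 0, 0.0015, 0, 0, 0], [0, 0, 0.0015, 0, 0, 0]]])

```text
time: 5.05
tool_pos: [472.5, -8.0, 39.5]
tcp_rot: [179.9, -0.0, 11.0]
ft_force: [-5.5, -7.4, 11.8]
finger_gap: 42.9
```

```bash
python3 look.py 5
```

```text
5.05 [472.53186991  -8.04255236  39.5202846 ] [-5.52540841 -7.44258533 11.79294885] 42.88534773404495 viewer xy [-82.71532315  27.99409286]
```

View pics/l5.png

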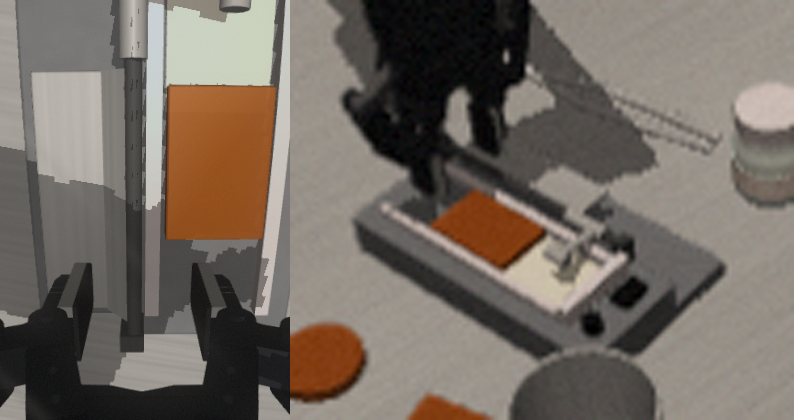

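Emit:
move_arm(rows=[[[0, 0, 0.001, 0, 0, 0], [0, 0, 0.0015, 0, 0, 0], [0, 0, 0.0015, 0, 0, 0]]])

```text
time: 5.45
tool_pos: [472.8, -8.2, 38.5]
tcp_rot: [179.8, -0.0, 11.1]
ft_force: [-7.8, -8.4, 15.1]
finger_gap: 42.6
```

```bash
python3 look.py 6; python3 - <<'E'
import pickle
from h import *; from m import R,o
d=pickle.load(open("d6.pkl","rb"));s=d["wrist"]
# local refit using visible features (full px)
off=np.array([0,0.])
print("front plate px and refs")
for q in (0,.2,.3,.35,.4,.45):
    a=.4-q; out=[]
    for v in [(38,-11),(10,-11)]:
        y=32+v[0]*np.cos(a)-v[1]*np.sin(a); z=44+v[1]*np.cos(a)+v[0]*np.sin(a)
        out.append(proj(s,np.r_[R@np.array([2.,y])+o,z])[0].round(1))
    print(q,out)
for v in [(2,82,12),(2,21.5,36),(2,27.5,36),(2,-21.5,36)]:
    print(v,proj(s,np.r_[R@np.array(v[:2],float)+o,v[2]])[0].round(1))
im=s["color"][40:110,140:440,::-1]
cv2.imwrite("pics/w6z.png",cv2.resize(im,None,fx=2.6,fy=2.6,interpolation=cv2.INTER_CUBIC))
E
```

```text
5.45 [472.80867593  -8.2134768   38.52818448] [-7.76877763 -8.44935071 15.12171571] 42.61058910466014 viewer xy [-82.4744498  27.7754224]
front plate px and refs
0 [array([154.1,  74.9]), array([236.7,  76. ])]
0.2 [array([161.2,  76.1]), array([241.8,  76.4])]
0.3 [array([166.1,  76.7]), array([244.7,  76.6])]
0.35 [array([168.8,  76.9]), array([246.2,  76.7])]
0.4 [array([171.7,  77.2]), array([247.8,  76.7])]
0.45 [array([174.7,  77.4]), array([249.5,  76.8])]
(2, 82, 12) [158.1  80.1]
(2, 21.5, 36) [304.7  76.8]
(2, 27.5, 36) [287.9  76.5]
(2, -21.5, 36) [423.3  79.9]
```

View pics/w6z.png

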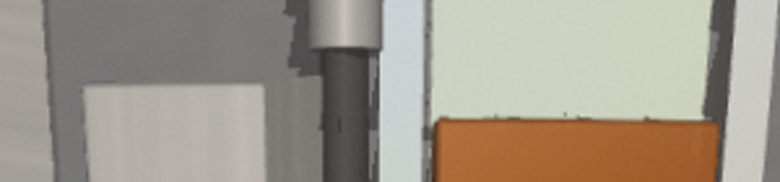

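View pics/l6.png

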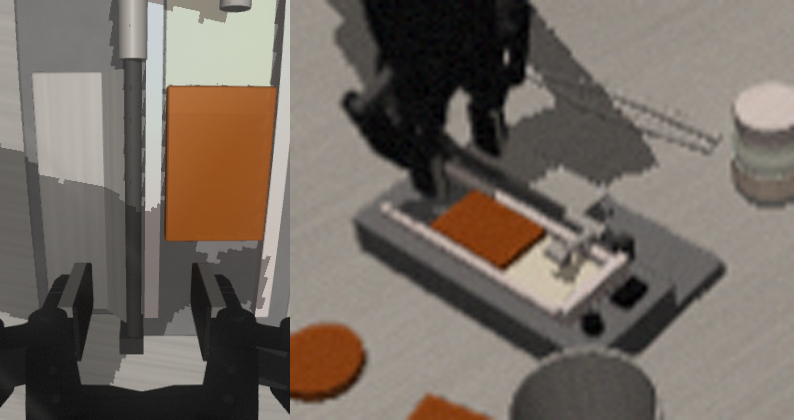

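Emit:
move_arm(rows=[[[0.003, 0, 0, 0, 0, 0], [0.006, 0, 0, 0, 0, 0], [0.009, 0, 0, 0, 0, 0], [0.012, 0, 0, 0, 0, 0], [0.015, 0, 0, 0, 0, 0], [0.018, 0, 0, 0, 0, 0], [0.021, 0, 0, 0, 0, 0], [0.024, 0, 0, 0, 0, 0], [0.027, 0, 0, 0, 0, 0], [0.03, 0, 0, 0, 0, 0], [0.03, 0, 0, 0, 0, 0]]])

```text
time: 6.65
tool_pos: [501.6, -1.3, 38.6]
tcp_rot: [180.0, 0.1, 11.1]
ft_force: [-12.1, -2.9, 21.5]
finger_gap: 42.6
```

```bash
python3 look.py 7
```

```text
6.65 [501.580554    -1.31783019  38.58499769] [-12.11616318  -2.91532694  21.48993744] 42.62858505193164 viewer xy [-52.92668676  29.2921984 ]
```

View pics/l7.png

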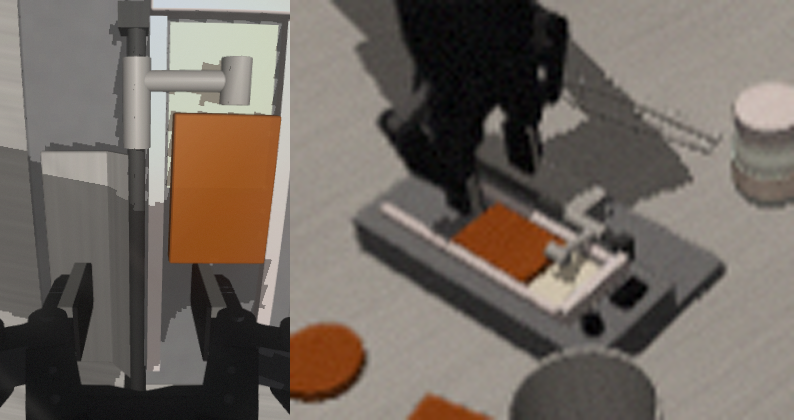

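Emit:
move_arm(rows=[[[0.003, 0, 0, 0, 0, 0], [0.006, 0, 0, 0, 0, 0], [0.009, 0, 0, 0, 0, 0], [0.012, 0, 0, 0, 0, 0], [0.015, 0, 0, 0, 0, 0], [0.018, 0, 0, 0, 0, 0], [0.021, 0, 0, 0, 0, 0], [0.024, 0, 0, 0, 0, 0], [0.026, 0, 0, 0, 0, 0], [0.026, 0, 0, 0, 0, 0]]])

```text
time: 7.75
tool_pos: [527.3, 3.7, 38.8]
tcp_rot: [180.0, 0.0, 11.1]
ft_force: [-11.0, -3.1, 20.9]
finger_gap: 42.4
```

```bash
python3 look.py 8
```

```text
7.75 [527.32585177   3.71278468  38.79063909] [-11.03583106  -3.1366208   20.94588187] 42.38368881288634 viewer xy [-26.69557212  29.5289841 ]
```

View pics/l8.png

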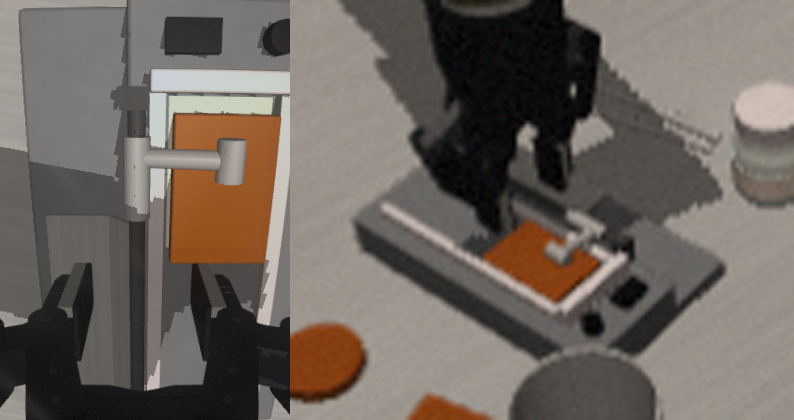

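Emit:
move_arm(rows=[[[0.0015, 0, 0, 0, 0, 0], [0.003, 0, 0, 0, 0, 0], [0.0045, 0, 0, 0, 0, 0], [0.005, 0, 0, 0, 0, 0]]])

```text
time: 8.25
tool_pos: [527.9, 3.9, 38.3]
tcp_rot: [-180.0, 0.6, 11.1]
ft_force: [-34.2, -8.1, 41.7]
finger_gap: 42.6
```

Emit:
move_arm(rows=[[[0.001, 0, 0, 0, 0, 0], [0.0015, 0, 0, 0, 0, 0], [0.0015, 0, 0, 0, 0, 0]]])

```text
time: 8.55
tool_pos: [532.8, 4.8, 38.7]
tcp_rot: [180.0, 0.1, 11.1]
ft_force: [-14.7, -4.6, 22.6]
finger_gap: 42.6
```

```bash
python3 look.py 9
```

```text
8.55 [532.80398245   4.75225574  38.712432  ] [-14.6966891   -4.59547313  22.61682334] 42.56341126093649 viewer xy [-21.11972978  29.54893773]
```

View pics/l9.png

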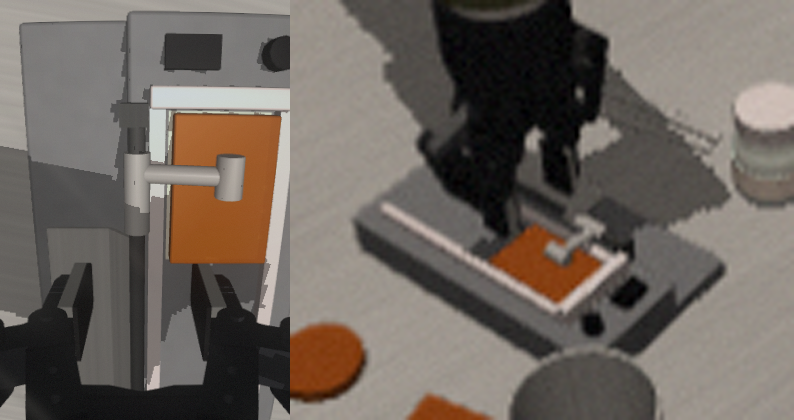

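Emit:
move_arm(rows=[[[0.0005, 0, 0, 0, 0, 0], [0.001, 0, 0, 0, 0, 0], [0.001, 0, 0, 0, 0, 0]]])

```text
time: 8.95
tool_pos: [533.0, 4.8, 38.6]
tcp_rot: [180.0, 0.2, 11.1]
ft_force: [-20.0, -4.6, 28.0]
finger_gap: 42.7
```

Emit:
move_arm(rows=[[[0.0005, 0, 0, 0, 0, 0], [0.001, 0, 0, 0, 0, 0], [0.001, 0, 0, 0, 0, 0]]])

```text
time: 9.25
tool_pos: [533.0, 4.8, 38.5]
tcp_rot: [180.0, 0.3, 11.1]
ft_force: [-24.9, -5.6, 32.6]
finger_gap: 42.8
```

```bash
python3 look.py 10; python3 - <<'E'
import pickle,cv2
s=pickle.load(open("d10.pkl","rb"))["wrist"]
cv2.imwrite("pics/w10z.png",cv2.resize(s["color"][70:290,260:440,::-1],None,fx=2.7,fy=2.7,interpolation=cv2.INTER_CUBIC))
E
```

```text
9.25 [533.04157529   4.84035851  38.53496508] [-24.8776947   -5.58176964  32.55746628] 42.81078719303201 viewer xy [-20.87003052  29.59209713]
```

View pics/w10z.png

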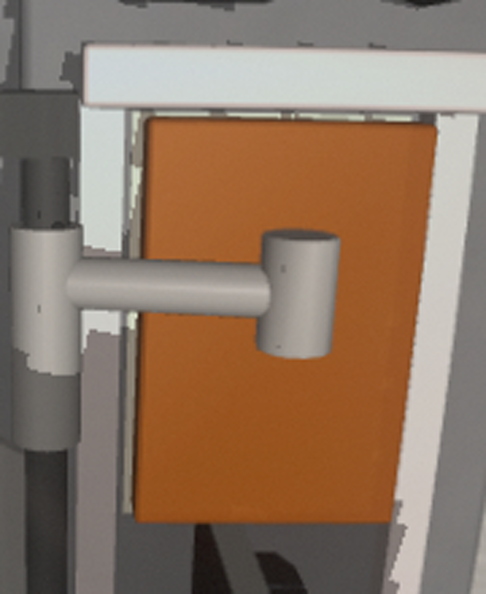

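```bash
python3 - <<'E'
import pickle
from h import *; from m import R,o
s=pickle.load(open("d10.pkl","rb"))["wrist"]
print("cam viewer", (ray(s,(0,0))[0][:2]-o)@R)
for v in [(50,0,44),(50,0,38),(50,0,30),(49,0,38),(48,0,38),(47,0,38),(60,0,44),(-10,0,38)]:
    p=proj(s,np.r_[R@np.array(v[:2],float)+o,v[2]])[0]; print(v,p.round(1),((p-[260,70]+.5)*2.7-.5).round(0))
# measured: stop edge zoom (280,108), coupon front (290,121), rear (265,521)
f=lambda z:(np.array(z)+.5)/2.7-.5+[260,70]
for n,z,h in [("stop",(285,108),44),("front",(290,120),38),("rear",(265,521),38)]:
    print(n,(plane(s,f(z),h)[0,:2]-o)@R)
E
```

```text
cam viewer [57.29429241 31.38958438]
(50, 0, 44) [373.  118.2] [306. 131.]
(50, 0, 38) [369.  117.1] [295. 128.]
(50, 0, 30) [364.2 115.9] [282. 125.]
(49, 0, 38) [368.8 120. ] [295. 136.]
(48, 0, 38) [368.6 122.8] [294. 143.]
(47, 0, 38) [368.4 125.6] [293. 151.]
(60, 0, 44) [375.   88.2] [311.  50.]
(-10, 0, 38) [357.1 268. ] [263. 535.]
stop [52.80350595  2.8760671 ]
front [51.04598504  0.7557938 ]
rear [-7.57392887 -0.09168689]
```

The coupon looks 1–2 mm short of the stop, and Fx/Fz of about 0.77 suggests the plate finger is sticking. I'll ease the pressing a little, keeping the plate fully down, and push on.

Emit:
move_arm(rows=[[[0, 0, -0.0005, 0, 0, 0], [0, 0, -0.001, 0, 0, 0], [0, 0, -0.001, 0, 0, 0]]])

```text
time: 9.65
tool_pos: [534.7, 5.2, 38.9]
tcp_rot: [180.0, 0.1, 11.0]
ft_force: [-11.1, -2.7, 15.0]
finger_gap: 42.8
```

Emit:
move_arm(rows=[[[0.0005, 0, 0, 0, 0, 0], [0.001, 0, 0, 0, 0, 0], [0.001, 0, 0, 0, 0, 0]]])

```text
time: 9.95
tool_pos: [534.8, 5.2, 38.9]
tcp_rot: [180.0, 0.2, 11.0]
ft_force: [-15.4, -4.0, 20.7]
finger_gap: 43.0
```

```bash
cat > gap.py <<'E'
import sys,pickle
from h import *; from m import R,o
from bench import sensors, viewer
s0=sensors.sense();print(s0["tool_pos"],s0["tcp_rot"],s0["ft_force"],(s0["tool_pos"][:2]-o)@R)
s=viewer.snapshot("wrist");k=sys.argv[1]
pickle.dump({"wrist":s},open(f"d{k}.pkl","wb"))
cv2.imwrite(f"pics/w{k}z.png",cv2.resize(s["color"][70:290,260:440,::-1],None,fx=2.7,fy=2.7,interpolation=cv2.INTER_CUBIC))
print(s["color"][95:125,350].tolist())
E
python3 gap.py 11
```

```text
[534.80082575   5.20954517  38.86471333] [179.98118861   0.22780786  11.0462271 ] [-15.36744479  -4.01572006  20.67884363] [-19.07293146  29.63327861]
[[205, 212, 206], [206, 213, 207], [207, 214, 209], [205, 212, 208], [206, 213, 210], [207, 213, 212], [205, 212, 211], [205, 212, 211], [206, 214, 212], [206, 212, 211], [207, 213, 210], [206, 213, 210], [206, 212, 209], [208, 213, 209], [206, 213, 210], [206, 213, 209], [207, 213, 209], [207, 213, 207], [204, 194, 188], [174, 160, 155], [118, 95, 81], [147, 87, 47], [167, 101, 54], [172, 103, 53], [171, 103, 53], [171, 104, 55], [172, 104, 55], [172, 104, 55], [170, 102, 52], [171, 103, 54]]
```

View pics/w11z.png

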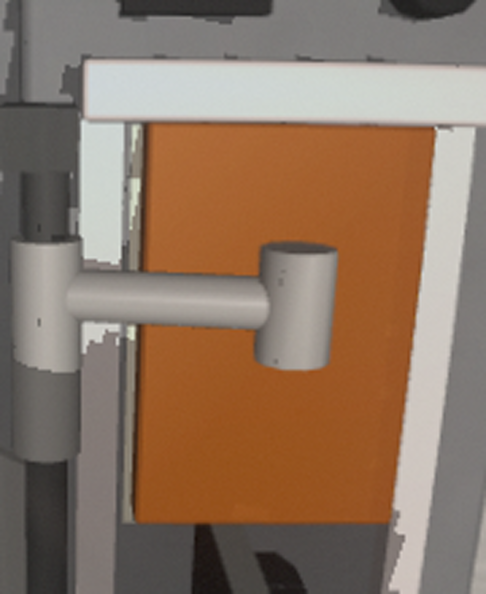

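The gap has closed: the amber now meets the stop bar at zoomed row 124. I'll ease and push once more to confirm it is firm against the stop.

Emit:
move_arm(rows=[[[0.0005, 0, -0.0003, 0, 0, 0], [0.001, 0, -0.0006, 0, 0, 0], [0.001, 0, -0.0006, 0, 0, 0], [0.001, 0, -0.0006, 0, 0, 0]]])

```text
time: 10.4
tool_pos: [534.8, 5.2, 38.9]
tcp_rot: [180.0, 0.3, 11.0]
ft_force: [-18.4, -5.1, 20.0]
finger_gap: 42.5
```

```bash
python3 gap.py 12
```

```text
[534.84569786   5.23765707  38.89617139] [179.98972994   0.33721507  11.04575634] [-18.44875717  -5.13165511  19.97726496] [-19.02367449  29.65270891]
[[207, 212, 206], [205, 212, 206], [209, 215, 210], [205, 212, 209], [206, 213, 211], [207, 213, 211], [206, 213, 211], [207, 213, 212], [205, 212, 211], [207, 214, 212], [207, 213, 211], [206, 213, 210], [206, 213, 210], [206, 212, 208], [207, 214, 211], [206, 213, 209], [207, 213, 209], [206, 212, 208], [204, 201, 195], [181, 169, 163], [141, 127, 120], [143, 84, 46], [164, 99, 52], [173, 104, 54], [171, 104, 53], [170, 103, 54], [172, 104, 55], [171, 103, 52], [172, 104, 56], [170, 103, 53]]
```

View pics/w12z.png

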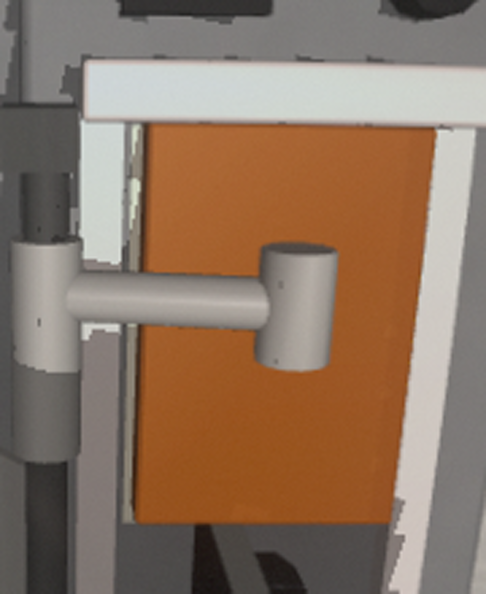

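Ratio 0.92 with no movement, so it is firmly home. I'll back off along the lane with the plate held down, then rise.

Emit:
move_arm(rows=[[[-0.001, 0, 0.0004, 0, 0, 0], [-0.002, 0, 0.0008, 0, 0, 0], [-0.0035, 0, 0.0008, 0, 0, 0], [-0.005, 0, 0.0008, 0, 0, 0], [-0.0065, 0, 0.0008, 0, 0, 0], [-0.0065, 0, 0.0008, 0, 0, 0], [-0.0065, 0, 0.0008, 0, 0, 0]]])

```text
time: 11.15
tool_pos: [533.8, 5.1, 39.9]
tcp_rot: [180.0, -0.3, 11.0]
ft_force: [2.8, 1.5, 6.5]
finger_gap: 42.7
```

```bash
python3 gap.py 13
```

```text
[533.80755406   5.07335619  39.88152312] [179.95597523  -0.34952879  11.02175863] [2.80888725 1.51637864 6.49750009] [-20.07435685  29.68106226]
[[204, 211, 209], [205, 211, 209], [204, 210, 209], [203, 210, 210], [204, 210, 209], [204, 211, 210], [204, 211, 209], [203, 210, 209], [204, 210, 209], [203, 209, 207], [204, 210, 208], [203, 209, 208], [204, 211, 207], [203, 209, 206], [204, 210, 207], [197, 183, 178], [169, 157, 153], [93, 67, 51], [141, 81, 41], [163, 98, 50], [170, 103, 53], [168, 101, 51], [170, 102, 52], [170, 102, 52], [170, 100, 51], [170, 101, 51], [169, 101, 52], [169, 100, 51], [170, 101, 51], [168, 100, 49]]
```

View pics/w13z.png

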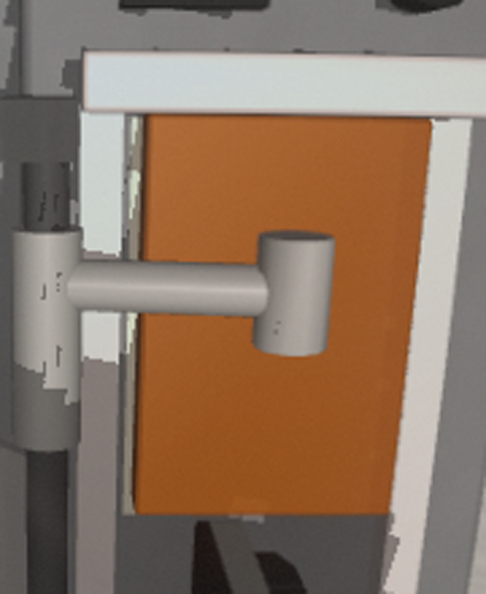

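Emit:
move_arm(rows=[[[0, 0, 0.0008, 0, 0, 0], [-0.0015, 0, 0.001, 0, 0, 0], [-0.003, 0, 0.001, 0, 0, 0], [-0.004, 0, 0.001, 0, 0, 0], [-0.004, 0, 0.001, 0, 0, 0]]])

```text
time: 11.7
tool_pos: [530.7, 4.1, 39.5]
tcp_rot: [179.9, -0.5, 11.0]
ft_force: [5.1, 1.5, 8.0]
finger_gap: 42.7
```

```bash
python3 gap.py 14
```

```text
[530.74346223   4.14823779  39.45497244] [179.92080869  -0.45030354  11.01638108] [5.0967921  1.51420212 7.99487051] [-23.25596834  29.33199045]
[[204, 210, 209], [202, 209, 207], [204, 210, 207], [204, 209, 206], [203, 210, 207], [203, 198, 194], [185, 174, 168], [136, 125, 123], [111, 77, 58], [136, 80, 40], [160, 96, 50], [169, 102, 51], [170, 103, 53], [170, 102, 52], [170, 103, 53], [171, 105, 54], [170, 103, 53], [169, 102, 51], [168, 100, 50], [169, 102, 51], [170, 101, 52], [169, 101, 50], [170, 102, 52], [168, 100, 49], [169, 101, 52], [169, 101, 51], [168, 100, 49], [168, 101, 49], [168, 101, 52], [169, 100, 50]]
```

View pics/w14z.png

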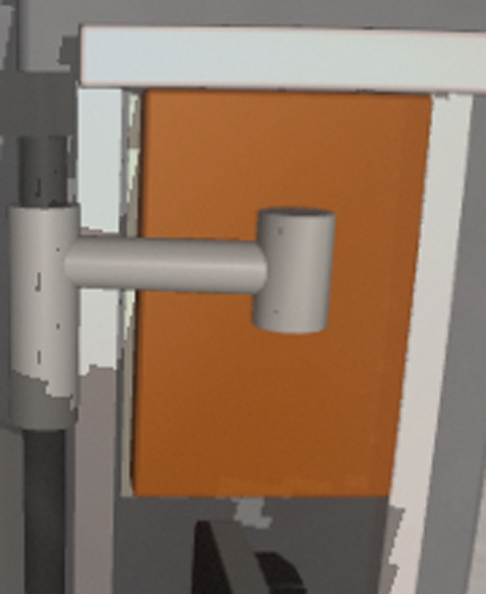

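The coupon stayed against the stop (zoomed row 91), and the fingertip is clear of its rear edge. Now I'll release the clip.

Emit:
move_arm(rows=[[[0, 0, -0.002, 0, 0, 0], [0, 0, -0.004, 0, 0, 0], [0, 0, -0.006, 0, 0, 0], [0, 0, -0.008, 0, 0, 0], [0, 0, -0.01, 0, 0, 0], [0, 0, -0.012, 0, 0, 0], [0, 0, -0.015, 0, 0, 0], [0, 0, -0.02, 0, 0, 0], [0, 0, -0.035, 0, 0, 0], [0, 0, -0.06, 0, 0, 0], [-0.03, 0, -0.1, 0, 0, 0], [-0.06, 0, -0.13, 0, 0, 0], [-0.06, 0, -0.13, 0, 0, 0], [-0.06, 0, -0.13, 0, 0, 0]]])

```text
time: 13.15
tool_pos: [469.0, -7.7, 168.9]
tcp_rot: [179.9, -0.2, 11.0]
ft_force: [-0.4, -0.2, -1.2]
finger_gap: 42.6
```

```bash
python3 look.py 15; python3 - <<'E'
import pickle
from h import *; from m import R,o
s=pickle.load(open("d15.pkl","rb"))["wrist"]
cv2.imwrite("pics/w15.png",s["color"][:,:,::-1])
rgb=s["color"].astype(int); m=((rgb[:,:,0]-rgb[:,:,2])>50).astype(np.uint8)
for c in cv2.findContours(m,0,cv2.CHAIN_APPROX_NONE)[0]:
    if cv2.contourArea(c)>300:
        print(cv2.minAreaRect(c),cv2.minAreaRect(((plane(s,c[:,0],38)[:,:2]-o)@R).astype(np.float32)))
E
```

```text
13.15 [468.97215565  -7.66319064 168.93361638] [-0.37193928 -0.17902767 -1.19862991] 42.63166961273353 viewer xy [-86.14559912  29.01814738]
((459.5, 161.0), (57.27565002441406, 64.34671783447266), 45.0) ((-51.91736602783203, -103.3150405883789), (47.09749221801758, 47.05768585205078), 49.284358978271484)
((327.3418884277344, 51.30390167236328), (58.1053466796875, 90.29470825195312), 0.9240454435348511) ((22.167098999023438, 0.04557037353515625), (59.16744613647461, 39.309425354003906), 0.02183583937585354)
((464.2743835449219, 33.46951675415039), (72.77437591552734, 49.031593322753906), 83.6598129272461) ((38.56986999511719, -95.57207489013672), (48.7337532043457, 35.61465835571289), 11.626328468322754)
```

View pics/w15.png

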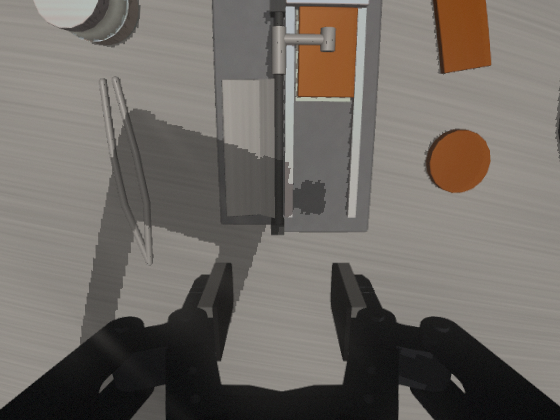

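View pics/l15.png

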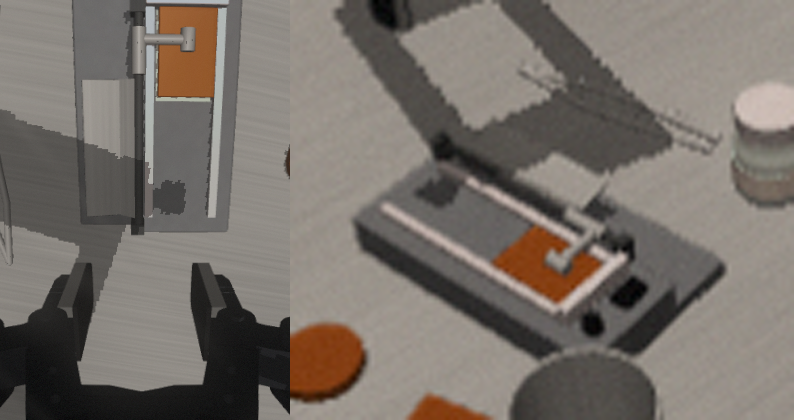

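```bash
python3 -c "
from bench import hand_in
print(hand_in())"
```

```text
the job is handed in; nothing more can be done
None
```

I loaded the coupon, let the clip spring down onto it, moved the arm clear and handed the job in at about 13.2 s of the 35 s allowed. I never gripped or lifted anything.

One fingertip pressed the thumb plate fully down, and the other pushed the coupon along the lane and under the foot to the end stop. I then drew the pushing fingertip back about 4 mm with the plate still pressed, and only then rose to release the clip.

**Coupon home:** Before release, the close-up showed no gap to the end stop. Pushing a further 2 mm (commanded) only raised the force; the tool did not move. The final picture puts the coupon's centre at x = 22.2 mm, y = 0.0 mm, square in the lane. My measured viewer frame reads 1–3 mm high in x, so this agrees with the nominal 20 mm.

**Clip and bench:** The foot rests on the coupon in both final views. What those views show of the tweezers, disc and spare coupon looks unmoved. I did not take a final overhead picture to check the rest of the bench.

**What did not go smoothly:**
- **Sticking:** the plate fingertip stuck and slipped twice near the end, at up to about 34 N sideways and 42 N down. That load was on the fingertips, and the wrist force stayed well under its 120 N limit. After the second time, the coupon had stopped 1–2 mm short, so I eased the pressing and pushed it home.
- **Lighter hold:** the pressing force dipped to 6.5 N while I backed off, letting the plate rise about 1 mm. The coupon was already home and stayed there.

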